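# Open the alloy store's combination padlock and hold it up for checking

### The arm

A 6-joint arm with a two-finger parallel gripper is mounted at the origin on the work surface. World frame = base frame: x ahead of the robot, y to its left, z up, the work surface at z = 0. Lengths are in m, angles in rad, forces in N, time in s.
With the tool pointing down it reaches from about 0.375 to 0.975 m from the base axis. Payload 3.8 kg.
Tool frame: the origin (TCP) lies midway between the tips of the shut fingers; the grasp point (between the pads) lies 19 mm behind it; z points along the fingers, y is the line along which they close (so a half turn about z gives the same grasp; the last joint's range is limited). The gripper opens to 85 mm and grips with 20 to 120 N. Pads are 22 mm wide; open, the fingers measure 114 mm over their backs; the gripper's body (76 mm by 85 mm) begins 54 mm behind the grasp point. The pads swing forward as they close: fully open they stand 13 mm farther back than shut.
Start: joints at [1.123, 0.264, 1.604, -0, 1.274, -0.037], TCP at [0.27, 0.619, 0.231] pointing down, gripper open.
Joint ranges: [-2.63, 2.63], [-0.94, 2.18], [0.31, 2.57], [-1.31, 4.45], [0, 2.66], [-2.55, 2.55]. Speed limits (rad/s): [2.57, 2.57, 3.14, 3.14, 3.14, 3.14].

### API

Orientations are given as a rotation vector (axis times angle).
In Python, from workcell import bot, cams gives the robot as it stands.
- The arm moves only by the tool play_rows, never from a script. Its argument "rows" is a list of rows, each a list of 2 entries, a list of its own where there are three numbers: the shift along the tool's x, y, z scaled (see below), then the turn, a rotation vector about the tool's x, y, z scaled (see below). A call has 1 to 20 rows; each row is the pose to reach, as a shift and turn from the pose commanded when the call began, along the tool's axes at that moment; what a row does not reach only later rows make up. The controller multiplies each number of a shift by 250 mm and each number of a turn by 45 degrees. A row lasts 1/12 s, in which the tool goes at most 41.7 mm and 7.16 degrees, less where a joint would pass 70% of its speed; a pose out of reach is approached as far as the arm can. A call with a number of a shift or a turn outside -1 to 1 is refused whole. A call with a gripper value outside its range is refused whole. "claw" is the opening, from -1 (shut) to 1 (fully open), set as the call begins (left out, the last holds). The fingers move at their own pace and stop on an object; "newtons" is the grip in N (left out, the last holds). Time passes only in rows, so rows that repeat a pose let the fingers close. It gives the time, the measured TCP pose, the force, the opening and the grip force at its end, in the units of the state.
- bot.read_state(): the state, without advancing time (a new reading comes with each control period).
- cams.read_camera(name): name is "side" or "top" or "wrist"; returns a dict with "image" (400x640x3 uint8, red, green, blue), "K" (3x3 intrinsics, pixels), "k1" (the pictures are not rectified: a ray, as slopes to the right and down, at radius r is drawn at 1 + k1 r^2 times it, then the intrinsics apply), "T" (4x4, takes a point from camera to world coordinates); the wrist camera has in their place "mount" (4x4, takes a point from camera to tool coordinates, whose origin is the TCP and whose axes are the flange's). Camera axes: x right, y down, z forward; pixel columns grow to the right and rows downward; lengths in m; the calibration is good to about 2 mm. A picture is of the moment at which its call begins: read the wrist's pose just before it. There is no depth.
- bot.finish_job(): hands the job in; it is judged then, once.
The state is a dict: "time": time; "q": joint angles; "joint_vel": joint speeds; "joint_torque": joint torques, N m; "tool_pos": TCP position; "tcp_rot": TCP orientation; "wrist_force": force on the tool from outside, world axes, zero at the start; "torque": the same for the moment, N m; "width": opening from 0.0 (shut) to 1.0 (fully open); "grip_force": force on a finger pad.
Only numpy, scipy, OpenCV 4.12 (cv2) and the standard library are available. Lean on these libraries where they do the work, as an engineer would, in place of code of your own. Each camera call takes 0.05 s, during which the arm holds its last target. There are 200 camera calls.

### The job

Switch off the dental alloy store's alarm by pressing the second, then the fourth, then the first key from the left, one at a time and never the third. Then turn the padlock's dial clockwise, feeling for the clicks, until it clicks into the open notch with its nose pointing at the shackle, pull the shackle straight up fully open until it just lifts the padlock off its rest, draw the open padlock out from under the hasp towards the robot and hold it up by its shackle, still open, over the middle of the cork-topped checking pad with its underside about 12 cm above the table. Finish while holding it there, still, and leave the other things on the bench alone.

Things in the scene. Friction and masses are not known exactly. Their poses are not given: they have to be found in the camera images.
- store: alloy store, fixed: grey steel box 140 deep (x) x 200 wide (y) x 64 mm high, front face at x = 64 mm, four round keys 42 mm apart along y on its lid. Origin on the table under the padlock's middle as it starts; x points from robot to box. In front of the box the lock rest, a plate 16 mm high from x = -62 mm, with a rail along x at each side (tops 27 mm high, 53 mm apart), open at the -x end
- hasp (a point): centre of the hasp's hole, at the strap's top face (62 mm above the table). The hasp is a flat steel strap 36 mm wide, 4 mm thick, fixed to the box, sticking out over the lock's +x end to x = 33 mm in the store's frame; its one hole, 15 x 14 mm, is at x = 48 mm. Strap, rest and rails are slippery for the lock
- lock: padlock, loose block 116 long (x) x 48 wide (y) x 34 mm high, 0.55 kg, centre of mass near x = 18 mm; origin centre of its underside, on the rest, axes as the store's. Its +x end lies 8 mm under the hasp strap, which stops it rising; the shackle's free leg in the strap's hole stops it sliding. Shackle fully up, lift 4 mm more so that the lock hangs free and draw it 30 mm or more to -x
- dial_grip (a point): on the dial's upright axis (x = -38 mm in the lock), 16 mm above the lock's top, mid-height of the dial's bar: aluminium, 12 mm wide, about 36 mm long, 17 mm high, on a black disc 38 mm wide, 7 mm high. The bar has a pointed nose with a dark line; x axis along the bar to the nose
- dial (a joint): dial angle (rad), positive clockwise from above. At 0, the open notch, the bar is in line with the lock, nose towards the shackle along the white line on the lock. Sprung click notches at -1.35, -0.90, -0.45, 0, 0.45; stops at -1.50 and 0.60. Starts in or near one of the first three, to be turned clockwise; humps between notches take about 0.1 N m. Only within 0.15 of 0 can the shackle be pulled
- shackle (a joint): how far the shackle is pulled up out of the lock (m): 0 closed, stop at 0.034. Pulled straight up with 3 to 5 N, stays where left; from 0.022 its free leg is above the hasp strap. At the stop the lock comes along: it can rise 8 mm before its end meets the strap; drawn along the rest by the shackle with its weight down it may tip and jam
- shackle_grip (a point): middle of the shackle's top bar: an upright U of 9 mm round steel in the lock's xz plane, legs 36 mm apart (x = 12 and 48 mm in the lock), the straight part of the top bar 20 mm long along the lock's x. Closed, this point is 74 mm above the lock's underside, at x = 30 mm in the lock; it rises with the shackle
- pad: checking pad, fixed: flat square mat with cork top, 140 x 140 x 4 mm; origin centre of its underside, on the table
- key1_top (a point): centre of the top face of the first key from the left; round grey key 24 mm wide in a black round housing 40 mm wide whose top lies 10 mm below the key's top; the key is pressed straight down
- key2_top (a point): centre of the top face of the second key from the left; round grey key 24 mm wide in a black round housing 40 mm wide whose top lies 10 mm below the key's top; the key is pressed straight down
- key3_top (a point): centre of the top face of the third key from the left; round grey key 24 mm wide in a black round housing 40 mm wide whose top lies 10 mm below the key's top; the key is pressed straight down
- key4_top (a point): centre of the top face of the fourth key from the left; round grey key 24 mm wide in a black round housing 40 mm wide whose top lies 10 mm below the key's top; the key is pressed straight down
- key1 (a joint): travel of the first key from the left (seen from the robot): 0 up, 0.006 fully down (m); sprung, 4 N fully down, counts as pressed from 0.004, springs back when let go
- key2 (a joint): travel of the second key from the left (seen from the robot): 0 up, 0.006 fully down (m); sprung, 4 N fully down, counts as pressed from 0.004, springs back when let go
- key3 (a joint): travel of the third key from the left (seen from the robot): 0 up, 0.006 fully down (m); sprung, 4 N fully down, counts as pressed from 0.004, springs back when let go
- key4 (a joint): travel of the fourth key from the left (seen from the robot): 0 up, 0.006 fully down (m); sprung, 4 N fully down, counts as pressed from 0.004, springs back when let go
- model: plaster tooth model, 56 x 56 x 28 mm, standing on the store's lid behind the keys; origin centre of underside (loose; not part of the job)
- jar: small glass jar with white cap, 44 mm wide, 30 mm tall, on the store's lid behind the keys; origin centre of underside (loose; not part of the job)
- pot: small pot with steel cap, 44 mm wide, 60 mm tall, standing on the table left of the padlock; origin centre of underside (loose; not part of the job)
- knife: plaster spatula with wooden handle, 150 mm long, lying on the table right of the padlock; origin near its middle, x along it (loose; not part of the job)
- bowl: black rubber mixing bowl, 110 mm wide, 60 mm tall; origin centre of underside (loose; not part of the job)
- articulator: steel articulator with two plaster casts, 80 x 80 x 90 mm; origin centre of underside (loose; not part of the job)
- brush: brush, 160 mm long, lying; origin near its middle, x along it (loose; not part of the job)
Things that resemble listed ones, but are neither listed nor needed, are in the scene too. What is shaped like the lock but purple is not meant.

How it is judged:
On the way, in this order (a step that is already met when the one before it is completed fails the run):
1. the second key from the left is pressed, alone (value of joint key2 above 0.004 m and value of joint each of key1, key3, key4 below 0.002 m), for 0.02 s.
2. the fourth key from the left is pressed, alone (value of joint key4 above 0.004 m and value of joint each of key1, key2, key3 below 0.002 m), for 0.02 s.
3. the first key from the left is pressed, alone (value of joint key1 above 0.004 m and value of joint each of key2, key3, key4 below 0.002 m), for 0.02 s.
4. keys all up, the dial rests in the open notch (within 0.15 rad), shackle still closed (value of joint each of key1, key2, key3, key4 below 0.002 m and value of joint dial between -0.15 and 0.15 rad and value of joint shackle below 0.005 m), for 0.2 s.
5. the shackle is pulled open, at least 24 mm, while the lock still lies on its rest (value of joint shackle above 0.024 m and height (world z) of lock below 0.035 m), for 0.1 s.
At the end, for the whole second after the job is handed in: The gripper holds the padlock by contact alone (clear of store and pad), shackle still at least 18 mm open, the lock's underside at least 80 mm above the table, its centre within 70 mm of the pad's centre horizontally, and still (under 0.04 m/s) (value of joint shackle above 0.018 m and height (world z) of lock above 0.08 m and horizontal distance between lock and pad below 0.07 m and contact force between lock and the fingers above 1 N and contact force between lock and store below 0.3 N and contact force between lock and pad below 0.3 N and linear speed of lock below 0.04 m/s); the arm keeps its last pose, push and grip.
It fails at once if the third key is pressed (value of joint key3 above 0.003 m).
It fails at once if a thing that is not part of the job is moved more than 30 mm (distance of any of model, jar, pot, knife, bowl, articulator, brush from where it was at the start of the episode above 0.03 m).
It also fails if it takes over 64 s, if anything falls off the work surface, if the arm or the gripper's body presses on something with over 40 N, if the wrist force passes 120 N, or if a joint passes its speed limit or range.

## Working session

There is one attempt and no reset: what is moved stays moved. The work goes in short steps, Python scripts to look and compute and a tool call to move; the robot and the scene stay as the last step left them, time stands still between calls to the robot, and variables do not carry over. Pictures are saved under pics/ and viewed, at most 13 in all, crops included, and the job is handed in when it is done.

Besides the shell and the picture viewer there is one more tool, called as name([rows], argument=value, ...), one row to a line, values as JSON. play_rows: Moves the arm, as the interface text tells. Its arguments: {"type":"object","properties":{"rows":{"type":"array","items":{"type":"array"}},"claw":{"type":"number"},"newtons":{"type":"number"}},"required":["rows"]}

```bash
mkdir -p pics; cat > h.py <<'E'
from workcell import bot,cams
import numpy as np,cv2
from scipy.spatial.transform import Rotation as R
def snap(n,f=None):
    s=bot.read_state(); c=cams.read_camera(n)
    if 'T' not in c:
        T=np.eye(4);T[:3,:3]=R.from_rotvec(s['tcp_rot']).as_matrix();T[:3,3]=s['tool_pos'];c['T']=T@c['mount']
    if f: cv2.imwrite('pics/'+f,c['image'][:,:,::-1])
    return c
def ray(c,u,v):
    K=c['K'];d=np.array([(u-K[0,2])/K[0,0],(v-K[1,2])/K[1,1]]);p=d.copy()
    for _ in range(30): p=d/(1+c['k1']*(p@p))
    T=c['T'];w=T[:3,:3]@np.r_[p,1];return T[:3,3],w/np.linalg.norm(w)
def plane(c,u,v,z):
    o,w=ray(c,u,v);return (o+w*(z-o[2])/w[2])
def tri(l):
    A=0;b=0;rs=[ray(*x) for x in l]
    for o,w in rs:
        P=np.eye(3)-np.outer(w,w);A=A+P;b=b+P@o
    p=np.linalg.solve(A,b);return p,[np.linalg.norm((np.eye(3)-np.outer(w,w))@(p-o)) for o,w in rs]
def proj(c,p):
    q=np.linalg.inv(c['T'])@np.r_[p,1];x=q[:2]/q[2];x=x*(1+c['k1']*(x@x));K=c['K'];return K[0,0]*x[0]+K[0,2],K[1,1]*x[1]+K[1,2]
E
python3 - <<'E'
from h import *
a=snap('top','top.png');b=snap('side','side.png')
for c in (a,b): print(c['T'].round(3),c['K'].round(1),c['k1'])
c=snap('wrist');print(c['mount'].round(3)); print(bot.read_state())
E
```

```text
[[-0.015 -0.992  0.126  0.365]
 [-1.     0.015 -0.005 -0.015]
 [ 0.003 -0.126 -0.992  1.373]
 [ 0.     0.     0.     1.   ]] [[394.7   0.  318.7]
 [  0.  394.7 200.6]
 [  0.    0.    1. ]] -0.05888932012454516
[[ 0.745 -0.508  0.432  0.042]
 [-0.666 -0.549  0.504 -0.629]
 [-0.019 -0.664 -0.747  0.941]
 [ 0.     0.     0.     1.   ]] [[410.4   0.  322.2]
 [  0.  410.4 199.9]
 [  0.    0.    1. ]] -0.003766226374955235
[[-0.001 -0.953 -0.302  0.077]
 [ 1.    -0.001 -0.001 -0.   ]
 [ 0.    -0.302  0.953 -0.143]
 [ 0.     0.     0.     1.   ]]
{'time': 0.15, 'q': array([ 1.12308428e+00,  2.64617569e-01,  1.60507791e+00, -2.55034623e-05,
        1.27371269e+00, -3.68802461e-02]), 'joint_vel': array([-0.00150073, -0.00258539, -0.00208832, -0.00124146,  0.00115098,
        0.00066167]), 'joint_torque': array([ 5.48691987e-04, -5.15902555e+01, -3.67959774e+01,  1.03873213e-04,
        8.00900016e-03, -4.91743810e-05]), 'tool_pos': array([0.26932211, 0.6183105 , 0.23021328]), 'tcp_rot': array([-6.40708479e-01, -3.07514247e+00,  2.77733414e-03]), 'wrist_force': array([-0.47782816,  0.84730434, -0.1498656 ]), 'torque': array([ 0.01747843, -0.0239618 ,  0.00984811]), 'grip_force': 0.0, 'width': 0.9989234827975022}
```

View pics/top.png

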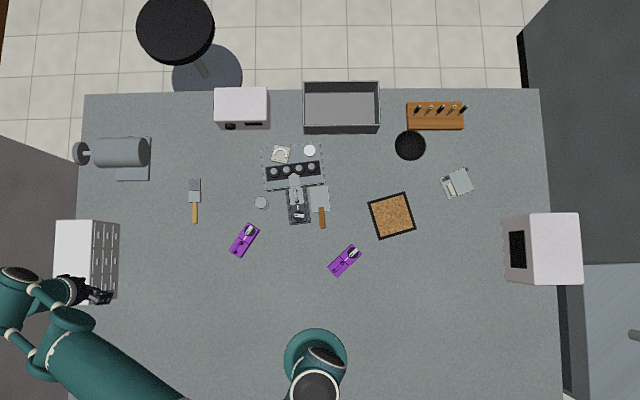

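View pics/side.png

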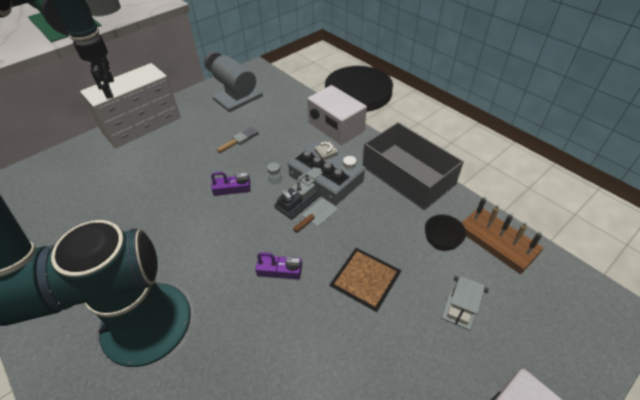

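```bash
python3 - <<'E'
from h import *
a=snap('top');w=snap('wrist');print(w['K'],w['k1'])
for n,u,v,z in [('k1',274,171,.084),('k4',312,168,.084),('lockend',299,223,.05),('hasp',293,182,.06),('pad',391,215,.004),('pot',261,203,.06),('model',281,154,.09)]: print(n,plane(a,u,v,z).round(3))
s=bot.read_state();print(R.from_rotvec(s['tcp_rot']).as_matrix().round(3))
im=a['image'][130:240,230:350,::-1];cv2.imwrite('pics/topc.png',cv2.resize(im,None,fx=5,fy=5,interpolation=cv2.INTER_CUBIC))
E
```

```text
[[353.5606378    0.         326.14427512]
 [  0.         353.5606378  200.90911235]
 [  0.           0.           1.        ]] -0.07307128519519766
k1 [0.63  0.127 0.084]
k4 [0.639 0.    0.084]
lockend [0.458 0.047 0.05 ]
hasp [0.596 0.065 0.06 ]
pad [ 0.485 -0.272  0.004]
pot [0.527 0.173 0.06 ]
model [0.686 0.103 0.09 ]
[[-0.917  0.399 -0.   ]
 [ 0.399  0.917 -0.001]
 [ 0.    -0.001 -1.   ]]
```

View pics/topc.png

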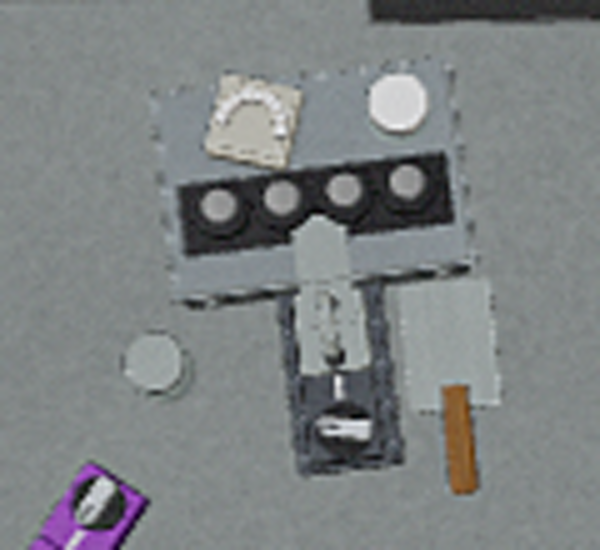

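The picture shows the black padlock (298,205 in the top image) lying in the store's rest; its dial nose is around crop (320–370,428) and the keys are at crop (219,205),(282,197),(345,189),(408,181). Purple look-alikes at (244,240) and (345,260) are not meant. Next I move the wrist camera above the lock.

play_rows([
  [[-0.926,-0.825,-0.04],[0,0,0]],
  [[-0.926,-0.825,-0.04],[0,0,0]],
  [[-0.926,-0.825,-0.04],[0,0,0]],
  [[-0.926,-0.825,-0.04],[0,0,0]],
  [[-0.926,-0.825,-0.04],[0,0,0]],
  [[-0.926,-0.825,-0.04],[0,0,0]],
  [[-0.926,-0.825,-0.04],[0,0,0]],
  [[-0.926,-0.825,-0.04],[0,0,0]],
  [[-0.926,-0.825,-0.04],[0,0,0]],
], claw=1)

```text
time: 1.0
tool_pos: [0.4009, 0.3338, 0.2416]
tcp_rot: [0.647, 3.073, -0.001]
wrist_force: [1.1, 0.2, 0.0]
width: 0.999
grip_force: 0.0
```

play_rows([
  [[-0.926,-0.825,-0.04],[0,0,-0.684]],
  [[-0.926,-0.825,-0.04],[0,0,-0.684]],
  [[-0.926,-0.825,-0.04],[0,0,-0.684]],
  [[-0.926,-0.825,-0.04],[0,0,-0.684]],
  [[-0.926,-0.825,-0.04],[0,0,-0.684]],
  [[-0.926,-0.825,-0.04],[0,0,-0.684]],
  [[-0.926,-0.825,-0.04],[0,0,-0.684]],
  [[-0.926,-0.825,-0.04],[0,0,-0.684]],
  [[-0.926,-0.825,-0.04],[0,0,-0.684]],
  [[-0.926,-0.825,-0.04],[0,0,-0.684]],
  [[-0.926,-0.825,-0.04],[0,0,-0.684]],
  [[-0.926,-0.825,-0.04],[0,0,-0.684]],
])

```text
time: 2.0
tool_pos: [0.5288, 0.0572, 0.251]
tcp_rot: [0.201, -3.135, -0.001]
wrist_force: [0.6, 0.6, -0.6]
width: 0.998
grip_force: 0.0
```

```bash
python3 - <<'E'
from h import *
import pickle
s=bot.read_state();print(s['time'],s['q'].round(3),s['tool_pos'].round(4),s['tcp_rot'].round(3),s['wrist_force'])
w=snap('wrist','w1.png');pickle.dump(w,open('w1.pkl','wb'))
E
```

```text
2.0 [ 6.100e-02 -2.000e-02  1.884e+00  1.000e-03  1.278e+00 -1.638e+00] [0.5288 0.0572 0.251 ] [ 2.010e-01 -3.135e+00 -1.000e-03] [ 0.59654216  0.55495888 -0.56057579]
```

View pics/w1.png

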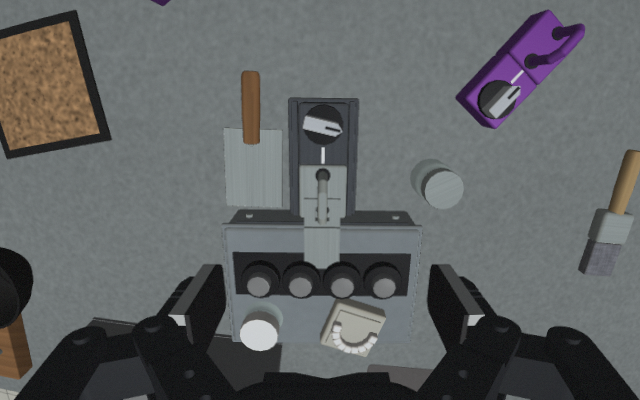

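View: camera upside down (image down = +x, right = +y). So key1..4 lie at (384,287),(343,286),(301,286),(260,285); dial at (323,125), nose pointing right = left of the robot (about -1.35); shackle at (322,195); the hasp over it; pad at upper left. Second view from a shifted place.

play_rows([
  [[-0.24,0.36,0],[0,0,0]],
  [[-0.24,0.36,0],[0,0,0]],
  [[-0.24,0.36,0],[0,0,0]],
  [[-0.24,0.36,0],[0,0,0]],
  [[-0.24,0.36,0],[0,0,0]],
])

```text
time: 2.47
tool_pos: [0.5769, 0.1551, 0.2509]
tcp_rot: [0.205, -3.134, 0.0]
wrist_force: [-0.4, 0.7, -0.3]
width: 0.998
grip_force: 0.0
```

```bash
python3 - <<'E'
from h import *
import pickle
w=snap('wrist');pickle.dump(w,open('w2.pkl','wb'))
a=pickle.load(open('w1.pkl','rb'))
im=np.vstack([cv2.resize(a['image'][90:310,210:430],None,fx=2.6,fy=2.6)[:300*2],])
x=cv2.resize(a['image'][80:300,220:420],(400,440),interpolation=cv2.INTER_CUBIC)
y=cv2.resize(w['image'][10:230,100:300],(400,440),interpolation=cv2.INTER_CUBIC)
cv2.imwrite('pics/pair.png',np.hstack([x,y])[:,:,::-1])
for c,roi in((a,(80,300,220,420)),(w,(0,260,60,360))):
    g=cv2.cvtColor(c['image'],cv2.COLOR_RGB2HSV);r=roi
    m=((g[...,2]>105)&(g[...,1]<40)).astype(np.uint8)*255
    n,l,st,ce=cv2.connectedComponentsWithStats(m[r[0]:r[1],r[2]:r[3]])
    for i in range(1,n):
        if 60<st[i,4]<2500: print((ce[i]+[r[2],r[0]]).round(1),st[i,2:])
    print()
E
```

```text
[320.5 125.9] [ 40  21 477]
[322.5 155. ] [ 4 17 68]
[258.  286.2] [ 21  19 307]
[300.1 286.9] [ 22  19 314]
[342.2 287.2] [ 21  19 309]
[384.2 287.6] [ 21  18 306]
[362.4 297.9] [29  4 79]

[226.   91.9] [ 5 19 73]
[159.9 229.7] [ 21  21 346]
[202.9 230.5] [ 23  22 364]
[246.8 231.2] [ 23  21 369]
[291.3 231.9] [ 23  21 368]
```

View pics/pair.png

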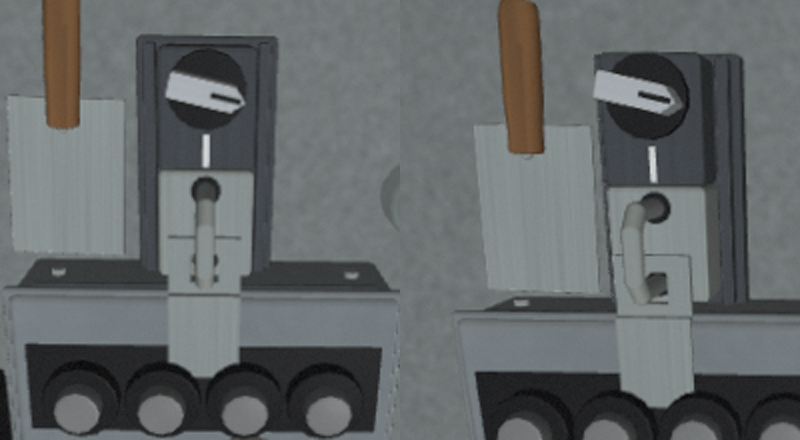

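```bash
python3 - <<'E'
from h import *
import pickle
a=pickle.load(open('w1.pkl','rb'));b=pickle.load(open('w2.pkl','rb'))
K1=[(384.2,287.6),(342.2,287.2),(300.1,286.9),(258,286.2)];K2=[(291.3,231.9),(246.8,231.2),(202.9,230.5),(159.9,229.7)]
def t(n,p,q):
    r,e=tri([(a,*p),(b,*q)]);print(n,r.round(4),np.round(e,4));return r
k=[t('k%d'%(i+1),K1[i],K2[i]) for i in range(4)]
d=(k[0]-k[3])[:2];yaw=np.arctan2(-d[0],d[1]);print('yaw',yaw,np.linalg.norm(d)/3)
t('line',(322.5,155),(226,91.9));D=t('disc',(323,124),(225,57.5));S=t('shk',(322.5,198.5),(217,136.5))
t('tail',(304,121.5),(198.5,52));t('nose',(341.5,129),(242.5,58.5))
v=(S-D)[:2];print(np.arctan2(v[1],v[0]),np.linalg.norm(v))
# side/top check of keys
for n in('top','side'):
    c=snap(n);print(n,[np.round(proj(c,p),1) for p in (k[0],k[3],D,S)])
    if n=='side': cv2.imwrite('pics/s2.png',cv2.resize(c['image'][130:240,240:380,::-1],None,fx=5,fy=5,interpolation=cv2.INTER_CUBIC))
    if n=='top':
        g=cv2.cvtColor(c['image'],cv2.COLOR_RGB2HSV);m=cv2.inRange(g,(5,90,60),(25,255,255))
        n_,l,st,ce=cv2.connectedComponentsWithStats(m);i=1+np.argmax([s[4] if s[1]>170 and s[0]>340 else 0 for s in st[1:]]);print('pad',st[i],plane(c,*ce[i],.004))
s=bot.read_state();M=R.from_rotvec(s['tcp_rot']).as_matrix();print(M.round(4),s['tool_pos'])
E
```

```text
k1 [0.6325 0.1284 0.0849] [0.0001 0.0001]
k2 [0.6373 0.0866 0.085 ] [0. 0.]
k3 [0.642  0.0449 0.0854] [0. 0.]
k4 [0.6471 0.003  0.085 ] [0. 0.]
yaw 0.11544275235154408 0.04206971994033417
line [0.5143 0.0511 0.05  ] [0. 0.]
disc [0.4841 0.0481 0.0498] [0.0005 0.0005]
shk [0.5503 0.055  0.0827] [0.0018 0.0018]
tail [0.4827 0.0306 0.0698] [0.0001 0.0001]
nose [0.4846 0.0663 0.0603] [0.0015 0.0015]
0.1042025764890311 0.06654288709190995
top [array([273.4, 170.3]), array([311.1, 165.4]), array([298.5, 215.4]), array([295.7, 194.5])]
pad [ 370  194   44   43 1217] [ 0.48366384 -0.27410475  0.004     ]
side [array([306.5, 152.4]), array([337.5, 170.9]), array([286.1, 198.2]), array([301.4, 178. ])]
[[-9.919e-01 -1.268e-01 -6.000e-04]
 [-1.268e-01  9.919e-01 -5.000e-04]
 [ 7.000e-04 -5.000e-04 -1.000e+00]] [0.57661284 0.15253091 0.25113982]
```

View pics/s2.png

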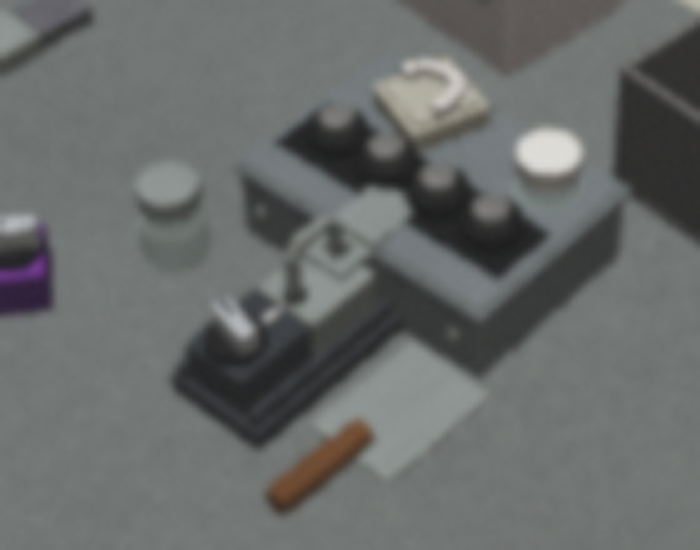

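The side view confirms keys, shackle and lock positions. Key z 0.085, yaw 0.115. Now a helper for moves, and press keys.

```bash
cat >> h.py <<'E'
def go(p,yaw,M=None,pos=None):
    s=bot.read_state()
    M=R.from_rotvec(s['tcp_rot']).as_matrix() if M is None else M
    pos=s['tool_pos'] if pos is None else pos
    c,n=np.cos(yaw),np.sin(yaw);G=np.array([[-c,-n,0],[-n,c,0],[0,0,-1.]])
    sh=M.T@(np.array(p)-pos);t=R.from_matrix(M.T@G).as_rotvec()
    print('shift',(sh/.25).round(4),'turn',(t/(np.pi/4)).round(4),'mm',np.linalg.norm(sh)*1e3)
    return G,np.array(p)
E
python3 - <<'E'
from h import *
G,p=go([.6373,.0866,.105],.1154)
for q in ([.6373,.0866,.080],[.6471,.003,.105],[.6325,.1284,.105]): go(q,.1154,G,p)
E
```

```text
shift [-0.2078 -0.2921  0.5845] turn [-0.0006 -0.0009  0.0149] mm 171.42538848329204
shift [0.  0.  0.1] turn [0. 0. 0.] mm 24.999999999999993
shift [-0.0004 -0.3367  0.    ] turn [0. 0. 0.] mm 84.17244204607586
shift [-0.0002  0.1683  0.    ] turn [0. 0. 0.] mm 42.07469548315233
```

play_rows([
  [[-0.208,-0.292,0.3],[0,0,0.015]],
  [[-0.208,-0.292,0.3],[0,0,0.015]],
  [[-0.208,-0.292,0.3],[0,0,0.015]],
  [[-0.208,-0.292,0.3],[0,0,0.015]],
  [[-0.208,-0.292,0.45],[0,0,0.015]],
  [[-0.208,-0.292,0.5845],[0,0,0.015]],
  [[-0.208,-0.292,0.5845],[0,0,0.015]],
  [[-0.208,-0.292,0.5845],[0,0,0.015]],
  [[-0.208,-0.292,0.5845],[0,0,0.015]],
], claw=-1, newtons=30)

```text
time: 3.37
tool_pos: [0.6389, 0.0867, 0.1072]
tcp_rot: [-0.179, 3.135, 0.0]
wrist_force: [-0.4, 0.5, 1.9]
width: -0.001
grip_force: 0.0
```

play_rows([
  [[0,0,0.04],[0,0,0]],
  [[0,0,0.08],[0,0,0]],
  [[0,0,0.1],[0,0,0]],
  [[0,0,0.1],[0,0,0]],
  [[0,0,0.1],[0,0,0]],
])

```text
time: 3.78
tool_pos: [0.6392, 0.087, 0.0811]
tcp_rot: [-0.18, 3.134, 0.0]
wrist_force: [1.5, 0.9, 4.2]
width: 0.002
grip_force: 1.7
```

play_rows([
  [[0,0,0.01],[0,0,0]],
  [[0,0,0.01],[0,0,0]],
  [[0,0,0.01],[0,0,0]],
])

```text
time: 4.03
tool_pos: [0.6393, 0.087, 0.0799]
tcp_rot: [-0.18, 3.134, 0.0]
wrist_force: [-1.3, 0.3, 9.6]
width: -0.003
grip_force: 5.0
```

Bottomed (9.6 N). Now key 4.

play_rows([
  [[0,0,-0.06],[0,0,0]],
  [[0,0,-0.11],[0,0,0]],
  [[0,0,-0.11],[0,0,0]],
  [[0.004,-0.337,-0.11],[0,0,0]],
  [[0.004,-0.337,-0.11],[0,0,0]],
  [[0.004,-0.337,-0.11],[0,0,0]],
  [[0.004,-0.337,-0.11],[0,0,0]],
  [[0.004,-0.337,-0.05],[0,0,0]],
  [[0.004,-0.337,-0.01],[0,0,0]],
  [[0.004,-0.337,0],[0,0,0]],
  [[0.004,-0.337,0],[0,0,0]],
  [[0.004,-0.337,0],[0,0,0]],
  [[0.004,-0.337,0],[0,0,0]],
])

```text
time: 5.12
tool_pos: [0.6473, 0.0034, 0.0799]
tcp_rot: [-0.182, 3.136, -0.002]
wrist_force: [-5.1, -2.0, 12.6]
width: -0.001
grip_force: 6.7
```

Bottomed. Now key 1 (0.168+0.337 = 0.505 in +y).

play_rows([
  [[0,0,-0.06],[0,0,0]],
  [[0,0,-0.11],[0,0,0]],
  [[0,0,-0.11],[0,0,0]],
  [[0,0.505,-0.11],[0,0,0]],
  [[0,0.505,-0.11],[0,0,0]],
  [[0,0.505,-0.11],[0,0,0]],
  [[0,0.505,-0.11],[0,0,0]],
  [[0,0.505,-0.11],[0,0,0]],
  [[0,0.505,-0.05],[0,0,0]],
  [[0,0.505,-0.01],[0,0,0]],
  [[0,0.505,0],[0,0,0]],
  [[0,0.505,0],[0,0,0]],
  [[0,0.505,0],[0,0,0]],
  [[0,0.505,0],[0,0,0]],
])

```text
time: 6.28
tool_pos: [0.633, 0.1282, 0.0799]
tcp_rot: [-0.177, 3.136, 0.002]
wrist_force: [-5.0, 2.6, 13.2]
width: 0.0
grip_force: 6.8
```

play_rows([
  [[0,0,-0.1],[0,0,0]],
  [[0,0,-0.25],[0,0,0]],
  [[0,0,-0.4],[0,0,0]],
  [[0,0,-0.4],[0,0,0]],
  [[0,0,-0.4],[0,0,0]],
], claw=0)

```text
time: 6.7
tool_pos: [0.6347, 0.1275, 0.1808]
tcp_rot: [-0.178, 3.131, 0.001]
wrist_force: [1.3, -0.8, -0.7]
width: 0.499
grip_force: 0.0
```

```bash
python3 - <<'E'
from h import *
go([.484,.0482,.17],.1154)
s=bot.read_state();print(s['q'].round(2))
E
```

```text
shift [ 0.6352 -0.247   0.0395] turn [ 0.      0.0076 -0.0027] mm 170.67024612583927
[ 0.16  0.24  1.72 -0.    1.17 -1.52]
```

play_rows([
  [[0.635,-0.247,0.04],[0,0.007,0.76]],
  [[0.635,-0.247,0.04],[0,0.007,0.76]],
  [[0.635,-0.247,0.04],[0,0.007,0.76]],
  [[0.635,-0.247,0.04],[0,0.007,0.76]],
  [[0.635,-0.247,0.04],[0,0.007,0.76]],
  [[0.635,-0.247,0.04],[0,0.007,0.76]],
], claw=-0.2, newtons=40)

```text
time: 7.2
tool_pos: [0.4771, 0.0472, 0.1642]
tcp_rot: [-0.755, -3.038, 0.004]
wrist_force: [0.5, 0.5, 0.3]
width: 0.398
grip_force: 0.0
```

play_rows([
  [[0,0,0],[0,0,0.95]],
  [[0,0,0],[0,0,0.95]],
  [[0,0,0],[0,0,0.95]],
  [[0,0,0],[0,0,0.95]],
  [[0,0,0],[0,0,0.95]],
  [[0,0,0],[0,0,0.95]],
])

```text
time: 7.7
tool_pos: [0.4827, 0.0489, 0.1667]
tcp_rot: [-1.811, -2.56, 0.004]
wrist_force: [0.9, -0.3, -0.1]
width: 0.402
grip_force: 0.0
```

play_rows([
  [[0,0,0],[0,0,0.57]],
  [[0,0,0],[0,0,0.57]],
  [[0,0,0],[0,0,0.57]],
  [[0,0,0],[0,0,0.57]],
  [[0,0,0],[0,0,0.57]],
  [[0,0,0],[0,0,0.57]],
])

```text
time: 8.2
tool_pos: [0.4824, 0.0489, 0.1669]
tcp_rot: [-2.327, -2.103, 0.006]
wrist_force: [0.2, 0.4, 0.1]
width: 0.399
grip_force: 0.0
```

```bash
python3 - <<'E'
from h import *
import pickle
w=snap('wrist');pickle.dump(w,open('w3.pkl','wb'));cv2.imwrite('pics/w3.png',w['image'][:,:,::-1])
s=bot.read_state();print(s['q'].round(2),s['tool_pos'],R.from_rotvec(s['tcp_rot']).as_matrix().round(3))
go([.484,.0482,.060],.1154-1.79)
print([np.round(proj(w,p),1) for p in([.484,.0482,.05],[.484,.0482,.057],[.484,.0482,.074])])
E
```

```text
[ 0.05 -0.04  2.07  0.    1.12  0.15] [0.48227132 0.04886917 0.16705022] [[ 0.102  0.995 -0.006]
 [ 0.995 -0.102  0.001]
 [ 0.    -0.006 -1.   ]]
shift [-0.0021  0.0098  0.4281] turn [-0.0079 -0.0005  0.0026] mm 107.0662645481075
[array([328.5, 194.8]), array([328.5, 197.5]), array([328.5, 204.5])]
```

View pics/w3.png

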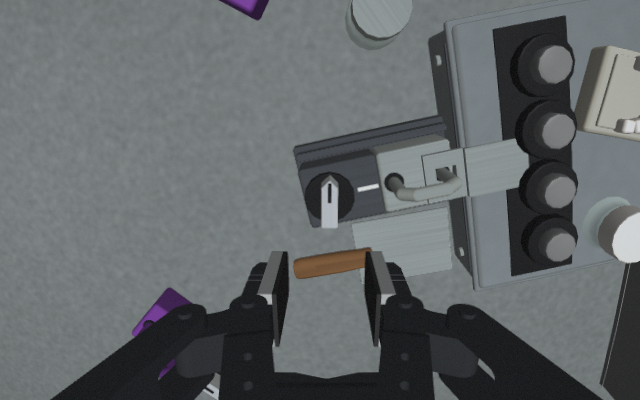

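Dial disc at (329,197), bar upright in the picture, centred between the pads as predicted. Descend and grip.

play_rows([
  [[-0.002,0.0098,0.12],[-0.008,0,0]],
  [[-0.002,0.0098,0.24],[-0.008,0,0]],
  [[-0.002,0.0098,0.33],[-0.008,0,0]],
  [[-0.002,0.0098,0.38],[-0.008,0,0]],
  [[-0.002,0.0098,0.41],[-0.008,0,0]],
  [[-0.002,0.0098,0.425],[-0.008,0,0]],
  [[-0.002,0.0098,0.425],[-0.008,0,0]],
  [[-0.002,0.0098,0.425],[-0.008,0,0]],
])

```text
time: 8.92
tool_pos: [0.4845, 0.0483, 0.0621]
tcp_rot: [2.334, 2.101, 0.003]
wrist_force: [-0.5, 0.3, 0.3]
width: 0.403
grip_force: 0.0
```

play_rows([
  [[0,0,0],[0,0,0]],
  [[0,0,0],[0,0,0]],
  [[0,0,0],[0,0,0]],
  [[0,0,0],[0,0,0]],
], claw=-1)

```text
time: 9.25
tool_pos: [0.4845, 0.0482, 0.0628]
tcp_rot: [2.334, 2.101, 0.004]
wrist_force: [-2.4, 0.0, 6.4]
width: 0.124
grip_force: 42.1
```

```bash
python3 -c "
from h import *
s=bot.read_state();print(s);go([.484,.0482,.060],.1154)"
```

```text
{'time': 9.25, 'q': array([4.78950217e-02, 8.11727977e-02, 2.15722419e+00, 3.43122773e-04,
       9.00363194e-01, 1.52796089e-01]), 'joint_vel': array([-0.00288374, -0.00041482,  0.00051594, -0.00137329,  0.00076896,
       -0.00068682]), 'joint_torque': array([-2.06048484e-02, -3.20823276e+01, -2.87551028e+01,  2.18123558e-02,
       -6.89823255e-01,  6.10108080e-03]), 'tool_pos': array([0.48452088, 0.04824607, 0.06277968]), 'tcp_rot': array([2.33389376, 2.10061474, 0.00371105]), 'wrist_force': array([-2.44877419,  0.04190924,  6.39148205]), 'torque': array([-0.04246841,  0.34498373, -0.04423511]), 'grip_force': 42.1245414018631, 'width': 0.12424345794968815}
shift [-0.0004 -0.0021  0.0111] turn [ 0.0033  0.0025 -2.2808] mm 2.8284377467145947
```

play_rows([
  [[0,0,-0.006],[0,0,0.08]],
  [[0,0,-0.006],[0,0,0.17]],
  [[0,0,-0.006],[0,0,0.26]],
  [[0,0,-0.006],[0,0,0.35]],
  [[0,0,-0.006],[0,0,0.44]],
  [[0,0,-0.006],[0,0,0.53]],
  [[0,0,-0.006],[0,0,0.62]],
  [[0,0,-0.006],[0,0,0.71]],
  [[0,0,-0.006],[0,0,0.8]],
  [[0,0,-0.006],[0,0,0.86]],
  [[0,0,-0.006],[0,0,0.86]],
])

```text
time: 10.17
tool_pos: [0.4837, 0.0483, 0.0629]
tcp_rot: [2.9, 1.208, 0.002]
wrist_force: [0.4, 0.5, -2.3]
width: 0.128
grip_force: 41.0
```

```bash
python3 -c "
from h import *
s=bot.read_state();print(s['torque'],s['width'],s['wrist_force']);go([.484,.0482,.060],.1154-np.pi)"
```

```text
[ 0.09378475 -0.14686469  0.05580195] 0.12811804046629818 [ 0.3740476   0.53082237 -2.28096949]
shift [0.0007 0.0011 0.0115] turn [ 3.000e-04 -1.800e-03  8.577e-01] mm 2.8993411881193043
```

play_rows([
  [[0,0,0],[0,0,0.08]],
  [[0,0,0],[0,0,0.17]],
  [[0,0,0],[0,0,0.26]],
  [[0,0,0],[0,0,0.35]],
  [[0,0,0],[0,0,0.44]],
  [[0,0,0],[0,0,0.53]],
  [[0,0,0],[0,0,0.62]],
  [[0,0,0],[0,0,0.7]],
  [[0,0,0],[0,0,0.78]],
  [[0,0,0],[0,0,0.84]],
  [[0,0,0],[0,0,0.86]],
  [[0,0,0],[0,0,0.86]],
  [[0,0,0],[0,0,0.86]],
])

```text
time: 11.25
tool_pos: [0.4836, 0.0481, 0.0629]
tcp_rot: [-3.136, -0.183, -0.002]
wrist_force: [0.2, -0.7, -2.6]
width: 0.127
grip_force: 41.1
```

play_rows([
  [[0,0,0],[0,0,0]],
  [[0,0,0],[0,0,0]],
  [[0,0,0],[0,0,0]],
], claw=-0.4)

```text
time: 11.5
tool_pos: [0.4839, 0.0483, 0.0632]
tcp_rot: [-3.136, -0.181, -0.002]
wrist_force: [0.2, 0.5, 0.2]
width: 0.295
grip_force: 0.0
```

play_rows([
  [[0,0,-0.16],[0,0,0]],
  [[0,0,-0.33],[0,0,0]],
  [[0,0,-0.45],[0,0,0]],
  [[0,0,-0.45],[0,0,0]],
  [[0,0,-0.45],[0,0,0]],
])

```text
time: 11.92
tool_pos: [0.4858, 0.0483, 0.1784]
tcp_rot: [-3.136, -0.181, -0.011]
wrist_force: [0.0, 0.7, -1.4]
width: 0.297
grip_force: 0.0
```

```bash
python3 - <<'E'
from h import *
import pickle
w=snap('wrist');pickle.dump(w,open('w4.pkl','wb'));cv2.imwrite('pics/w4.png',w['image'][:,:,::-1])
s=bot.read_state();print(s['q'].round(2),s['tool_pos'])
yaw=.1154;c=np.array([np.cos(yaw),np.sin(yaw)]);S=np.r_[np.array([.484,.0482])+.068*c,.09];print(S,proj(w,S),proj(w,[.484,.0482,.074]))
go(np.r_[S[:2],.16],yaw-np.pi)
E
```

```text
[ 0.05 -0.06  2.06  0.    1.13  1.5 ] [0.48401157 0.04825695 0.17616885]
[0.55154772 0.05602979 0.09      ] (np.float64(325.0628161325589), np.float64(109.5598620531392)) (np.float64(325.31488580938526), np.float64(203.6862011840393))
shift [2.717e-01 1.000e-04 6.550e-02] turn [-0.0002 -0.0037 -0.0006] mm 69.87832328273812
```

View pics/w4.png

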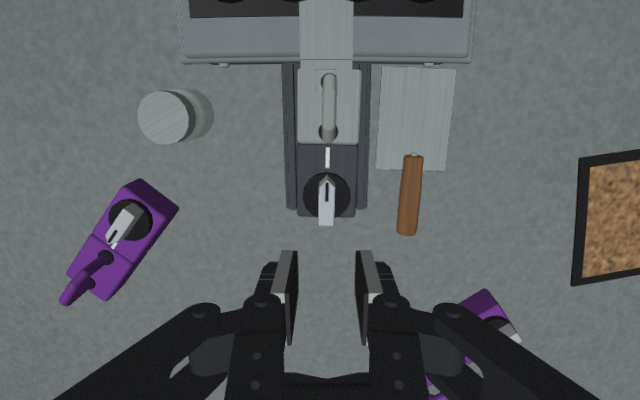

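Dial (326,195) now points its nose up along the white line to the shackle (329,103): open notch. Go over the shackle.

play_rows([
  [[0.14,0.005,0.03],[0,0,0]],
  [[0.272,0.005,0.065],[0,0,0]],
  [[0.272,0.005,0.065],[0,0,0]],
  [[0.272,0.005,0.18],[0,0,0]],
  [[0.272,0.005,0.3],[0,0,0]],
  [[0.272,0.005,0.37],[0,0,0]],
  [[0.272,0.005,0.41],[0,0,0]],
  [[0.272,0.005,0.424],[0,0,0]],
  [[0.272,0.005,0.424],[0,0,0]],
  [[0.272,0.005,0.424],[0,0,0]],
], claw=-0.2, newtons=40)

```text
time: 12.8
tool_pos: [0.5517, 0.0548, 0.0699]
tcp_rot: [-3.136, -0.18, -0.002]
wrist_force: [-0.4, 0.6, 1.5]
width: 0.404
grip_force: 0.0
```

play_rows([
  [[0,0,0],[0,0,0]],
  [[0,0,0],[0,0,0]],
  [[0,0,0],[0,0,0]],
  [[0,0,0],[0,0,0]],
  [[0,0,0],[0,0,0]],
], claw=-1, newtons=60)

```text
time: 13.22
tool_pos: [0.5527, 0.0548, 0.0711]
tcp_rot: [-3.136, -0.18, -0.006]
wrist_force: [-0.4, -0.8, 6.6]
width: 0.085
grip_force: 58.8
```

```bash
python3 -c "
from h import *
s=bot.read_state();print(s['torque'],s['tool_pos'],s['wrist_force'],s['width']*85,s['q'].round(2));go([.55155,.05603,.070],.1154-np.pi)
w=snap('wrist','w5.png')"
```

```text
[-0.02839976 -0.00665648 -0.05290012] [0.55270664 0.05479715 0.07112139] [-0.42126508 -0.75870365  6.58818722] 7.189749366046865 [0.05 0.19 2.01 0.   0.93 1.51]
shift [-0.0041 -0.0054  0.0045] turn [-0.     -0.0051 -0.001 ] mm 2.02860574755492
```

View pics/w5.png

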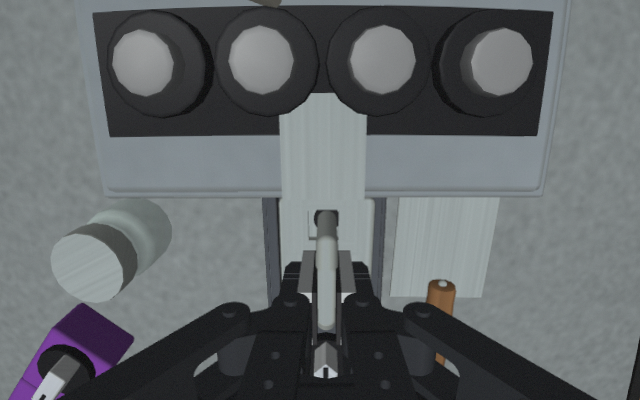

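Shackle's top bar is between the pads (326,215–330). Pull up 30 mm.

play_rows([
  [[0,0,-0.01],[0,0,0]],
  [[0,0,-0.025],[0,0,0]],
  [[0,0,-0.04],[0,0,0]],
  [[0,0,-0.055],[0,0,0]],
  [[0,0,-0.07],[0,0,0]],
  [[0,0,-0.085],[0,0,0]],
  [[0,0,-0.1],[0,0,0]],
  [[0,0,-0.112],[0,0,0]],
  [[0,0,-0.12],[0,0,0]],
  [[0,0,-0.12],[0,0,0]],
  [[0,0,-0.12],[0,0,0]],
  [[0,0,-0.12],[0,0,0]],
])

```text
time: 14.27
tool_pos: [0.5511, 0.0547, 0.0997]
tcp_rot: [-3.136, -0.18, -0.001]
wrist_force: [-2.9, 0.1, -0.1]
width: 0.085
grip_force: 58.6
```

```bash
python3 -c "
from h import *
s=bot.read_state();print(s['torque'],s['tool_pos'],s['wrist_force'],s['width']*85)"
```

```text
[ 0.04798594  0.38164662 -0.03232954] [0.55108957 0.05474974 0.0996733 ] [-2.92220748  0.05560757 -0.0661761 ] 7.195328517531056
```

play_rows([
  [[0,0,-0.008],[0,0,0]],
  [[0,0,-0.016],[0,0,0]],
  [[0,0,-0.024],[0,0,0]],
  [[0,0,-0.024],[0,0,0]],
  [[0,0,-0.024],[0,0,0]],
], newtons=90)

```text
time: 14.68
tool_pos: [0.5517, 0.0547, 0.1054]
tcp_rot: [-3.136, -0.18, -0.003]
wrist_force: [-0.6, 1.6, -4.0]
width: 0.072
grip_force: 87.7
```

play_rows([
  [[0,0,-0.006],[0,0,0]],
  [[0,0,-0.012],[0,0,0]],
  [[0,0,-0.012],[0,0,0]],
  [[0,0,-0.012],[0,0,0]],
])

```text
time: 15.02
tool_pos: [0.5513, 0.0547, 0.1084]
tcp_rot: [-3.136, -0.18, -0.001]
wrist_force: [0.0, 0.0, -5.4]
width: 0.074
grip_force: 87.7
```

```bash
python3 -c "
from h import *
s=bot.read_state();print(s['torque'],s['tool_pos'],s['wrist_force'],s['width']*85)
w=snap('wrist');c=snap('side');x=cv2.resize(c['image'][130:230,250:350],(400,400),interpolation=cv2.INTER_CUBIC);y=cv2.resize(w['image'],None,fx=.625,fy=.625);y=np.vstack([y,np.zeros((150,400,3),np.uint8)]);cv2.imwrite('pics/s6.png',np.hstack([x,y])[:,:,::-1])"
```

```text
[-0.05143385 -0.08925655  0.01551967] [0.55128687 0.05470214 0.10838493] [ 0.0463911   0.04135092 -5.40650588] 6.269632122210602
```

View pics/s6.png

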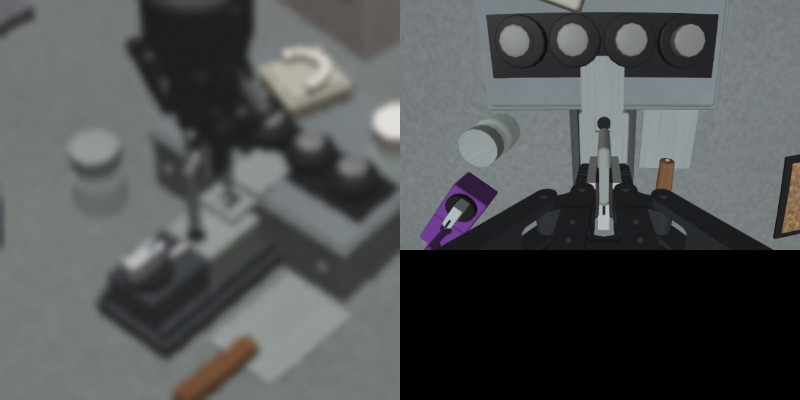

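The lock hangs with its full weight (5.4 N) and free leg clear. Draw it out.

play_rows([
  [[-0.01,0,0],[0,0,0]],
  [[-0.025,0,0],[0,0,0]],
  [[-0.045,0,0],[0,0,0]],
  [[-0.065,0,0],[0,0,0]],
  [[-0.09,0,0],[0,0,0]],
  [[-0.12,0,0],[0,0,0]],
  [[-0.15,0,0],[0,0,0]],
  [[-0.18,0,0],[0,0,0]],
  [[-0.21,0,0],[0,0,0]],
  [[-0.23,0,0],[0,0,0]],
  [[-0.24,0,0],[0,0,0]],
  [[-0.24,0,0],[0,0,0]],
])

```text
time: 16.12
tool_pos: [0.491, 0.0478, 0.1084]
tcp_rot: [-3.136, -0.18, -0.001]
wrist_force: [-0.2, -0.1, -6.3]
width: 0.074
grip_force: 87.7
```

play_rows([
  [[0,0,-0.04],[0,0,0]],
  [[0,0,-0.1],[0,0,0]],
  [[0,0,-0.18],[0,0,0]],
  [[0,0,-0.26],[0,0,0]],
  [[0,0,-0.34],[0,0,0]],
  [[0,0,-0.38],[0,0,0]],
  [[0,0,-0.4],[0,0,0]],
  [[0,0,-0.4],[0,0,0]],
  [[0,0,-0.4],[0,0,0]],
])

```text
time: 16.87
tool_pos: [0.4913, 0.0478, 0.2078]
tcp_rot: [-3.136, -0.18, -0.0]
wrist_force: [-0.2, 0.6, -6.8]
width: 0.068
grip_force: 87.9
```

```bash
python3 -c "
from h import *
s=bot.read_state();print(s['torque'],s['tool_pos'],s['wrist_force'],s['width']*85,s['q'].round(2))
y=.1154;u=np.array([np.cos(y),np.sin(y)]);go(np.r_[np.array([.4837,-.2741])+.03*u,.213],y-np.pi)
c=snap('side');cv2.imwrite('pics/s7.png',cv2.resize(c['image'][90:290,200:420,::-1],None,fx=2.5,fy=2.5,interpolation=cv2.INTER_CUBIC))"
```

```text
[ 0.0445852  -0.06158454 -0.07382442] [0.49127106 0.04781439 0.2078162 ] [-0.22071807  0.5962737  -6.78455962] 5.77555340909829 [ 0.05 -0.07  2.01  0.    1.2   1.5 ]
shift [-0.0573  1.2756 -0.0211] turn [-0.0003 -0.0002 -0.001 ] mm 319.2770445751425
```

View pics/s7.png

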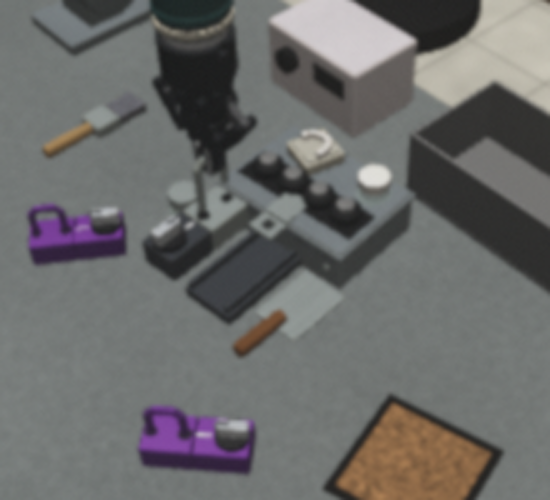

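The open padlock hangs level and free of the rest. Carry it to the pad.

play_rows([
  [[0,0.03,0],[0,0,0]],
  [[-0.005,0.08,0],[0,0,0]],
  [[-0.01,0.15,0],[0,0,0]],
  [[-0.02,0.23,0],[0,0,0]],
  [[-0.025,0.31,0],[0,0,0]],
  [[-0.03,0.39,0],[0,0,0]],
  [[-0.03,0.47,0],[0,0,0]],
  [[-0.03,0.54,0],[0,0,0]],
  [[-0.03,0.6,0],[0,0,0]],
  [[-0.03,0.63,0],[0,0,0]],
  [[-0.03,0.64,0],[0,0,0]],
])

```text
time: 17.83
tool_pos: [0.5019, -0.1134, 0.2073]
tcp_rot: [-3.136, -0.177, 0.001]
wrist_force: [0.0, 0.3, -5.9]
width: 0.069
grip_force: 87.9
```

play_rows([
  [[0,0.03,0],[0,0,0]],
  [[-0.005,0.08,0],[0,0,0]],
  [[-0.01,0.15,0],[0,0,0]],
  [[-0.02,0.23,0],[0,0,0]],
  [[-0.025,0.31,0],[0,0,0]],
  [[-0.028,0.39,0],[0,0,0]],
  [[-0.028,0.47,0],[0,0,0]],
  [[-0.028,0.54,0],[0,0,0]],
  [[-0.028,0.6,0],[0,0,0]],
  [[-0.028,0.625,0],[0,0,0]],
  [[-0.028,0.635,0],[0,0,0]],
  [[-0.028,0.635,0],[0,0,0]],
  [[-0.028,0.635,0],[0,0,0]],
  [[-0.028,0.635,0],[0,0,0]],
  [[-0.028,0.635,0],[0,0,0]],
  [[-0.028,0.635,0],[0,0,0]],
])

```text
time: 19.17
tool_pos: [0.5137, -0.2698, 0.2084]
tcp_rot: [-3.136, -0.181, -0.002]
wrist_force: [0.2, 0.6, -6.1]
width: 0.075
grip_force: 88.0
```

```bash
python3 -c "
from h import *
s=bot.read_state();print(s['time'],s['tool_pos'],s['wrist_force'],s['width']*85,s['grip_force'],abs(s['joint_vel']).max())
y=.1154;u=np.array([np.cos(y),np.sin(y)]);print(s['tool_pos'][:2]-.03*u-[.4837,-.2741])
c=snap('side');cv2.imwrite('pics/s8.png',cv2.resize(c['image'][150:350,270:490,::-1],None,fx=2.5,fy=2.5,interpolation=cv2.INTER_CUBIC))"
```

```text
19.1667 [ 0.51371247 -0.26975104  0.20836965] [ 0.1732621   0.63057452 -6.07318699] 6.373373320547294 87.97827243804932 0.0028125508757436404
[0.000212   0.00089464]
```

View pics/s8.png

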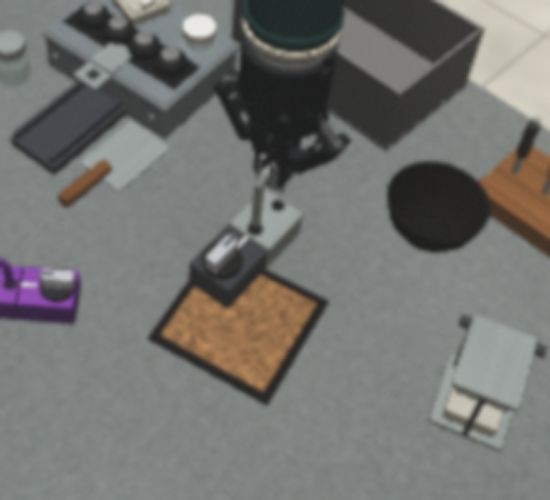

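The padlock hangs open and level over the pad (parallax shifts it up in this view), still and held at 88 N. Handing in.

```bash
python3 -c "
from workcell import bot
print(bot.finish_job())"
```

```text
the job is handed in; nothing more can be done
None
```

I handed the job in at about 19 s of the 64 s allowed, with no verdict returned: keys 2, 4 and 1 were each pressed to the bottom, the dial was set in the open notch, and the open padlock is held still by its shackle over the middle of the pad, underside about 12 cm up.

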